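Square a specimen carrier into the stage corner and clamp it

ROBOT

A 6-joint arm with a two-finger parallel gripper is mounted at the origin on the work surface. World frame = base frame: x ahead of the robot, y to its left, z up, the work surface at z = 0. Lengths are in m, angles in rad, forces in N, time in s.
With the tool pointing down it reaches from about 0.275 to 1 m from the base axis. Payload 8.4 kg.
Tool frame: the origin (TCP) lies on the centre line of the jaws, within the pads' length; the fingertips stand 17 mm ahead of it and the grasp point (between the pads) lies 2 mm behind it (bot.tcp_to_tips is the y of the fingertips in the tool frame, in m); y points along the fingers, z is the direction in which the jaws open and shut, and the axes are right-handed (so a half turn about y gives the same grasp; the last joint's range is limited). The gripper opens to 85 mm and grips with 20 to 120 N. Pads are 22 mm wide; open, the fingers measure 114 mm over their backs; the gripper's body (76 mm by 85 mm) begins 54 mm behind the grasp point. The pads swing forward as they close: fully open they stand 13 mm farther back than shut.
Start: joints at [-1.192, 0.353, 1.633, -0, 1.155, -0.002], TCP at [0.232, -0.58, 0.248] pointing down, gripper open.
Joint ranges: [-2.63, 2.63], [-0.92, 2.1], [0.06, 2.66], [-1.3, 4.44], [0, 2.69], [-3.02, 3.02]. Speed limits (rad/s): [2.22, 2.22, 2.79, 3.14, 3.14, 3.14].

INTERFACE

Orientations are given as a unit quaternion [x, y, z, w].
In Python, from workcell import bot, hand, kinematics, get_obs, vision, hand_in gives the robot as it stands. The module is installed in compiled form; this text tells all that it offers. Calls block until the motion is done:
- bot.reach(position, orientation): joint-space move of the TCP to a pose.
- bot.servo_line(position, ori=None, velocity=0.15): straight line of the TCP; ori=None keeps the orientation; velocity is the mean speed in m/s.
- bot.goto_joints(angles): joint-space move.
- hand.move_gripper(opening, strength=None): finger opening in m; strength is the grip in N (None keeps the last); returns when the fingers have stopped.
- bot.dwell(seconds).
- kinematics.solve_ik(position, orientation): joint angles nearest the present ones, or None.
- get_obs(): the state.
- vision.read_camera(name): name is "scene" or "top"; returns a dict with "frame" (420x560x3 uint8, red, green, blue), "intrinsics" (3x3 intrinsics, pixels), "view" (4x4, takes a point from world to camera coordinates). Camera axes: x right, y down, z forward; pixel columns grow to the right and rows downward; lengths in m; the calibration is good to about 2 mm. A picture is of the moment at which its call begins. There is no depth.
A pose or a line that the arm cannot do raises bot.IKError and nothing moves.
- hand_in(): hands the job in, once; it reports no verdict.
The state is a dict: "time_s": time; "joint_pos": joint angles; "joint_vel": joint speeds; "joint_efforts": joint torques, N m; "position": TCP position; "orientation": TCP orientation; "wrist_force": force on the tool from outside, world axes, zero at the start; "ft_torque": the same for the moment, N m; "gripper_width": finger opening in m.
Only numpy, scipy, OpenCV 4.12 (cv2) and the standard library are available. Lean on these libraries where they do the work, as an engineer would, in place of code of your own. Each camera call takes 0.05 s, during which the arm holds its last target.

TASK

Set the specimen up for inspection by pushing only: with a fingertip, push the aluminium specimen carrier across the stage until its whole far face lies flat against the long back fence, and then push the sliding clamp block from its outer side so that the carrier slides along the fence and ends snug between the end stop and the clamp, still flat against the fence. Grip and lift nothing, keep the fingers off the black resin specimen on top of the carrier and off the clamp's rubber face, and leave the other things standing where they are.

Things in the scene. Friction and masses are not known exactly. Their poses are not given: they have to be found in the camera images.
- stage: The fixed dark steel stage plate on the bench, turned by some angle. Origin on the bench, z up; its top is 10 mm above the bench and reaches from x -120 to +80 mm and y -210 to +190 mm in its own frame. It carries the back fence, the end stop and the sliding clamp.
- back_fence (a point): Middle of the inner (-x) face of the back fence, where it meets the plate's top; axes as the stage. The fence is a steel bar along y, 340 mm long, 14 mm thick, 18 mm above the plate, its inner face at stage x = +55 mm.
- end_stop (a point): Middle of the inner (-y) face of the end stop, where it meets the plate's top; axes as the stage. The stop is a steel bar along x, 104 mm long, 14 mm thick, 18 mm above the plate, its inner face at stage y = +140 mm.
- seat (a point): A point on the stage plate's top, axes as the stage: the centre of the carrier's underside when the carrier is fully home against both fence and end stop (stage x +10, y +90 mm).
- carrier_center (a point): Centre (half-way up) of the loose aluminium carrier: a block 90 mm (own x) by 100 mm (own y) by 24 mm high, 0.35 to 0.7 kg, flat on the stage, its +x face towards the fence (within 0.25 rad at the start), 20 to 45 mm nearer the robot than when at the fence, and clear of clamp and end stop. Fully home, this point is 12 mm above seat with the same axes.
- specimen (a point): The black round resin specimen (30 mm across, 16 mm high) fixed in the middle of the carrier on a 3 mm high round seat of 46 mm; this point is its centre, 35 mm above the carrier's underside; its top is 43 mm above it. Fingers must not touch it.
- clamp (a joint): How far the clamp block has slid along the stage's +y, m. It moves between 0 and 0.200 against about 3 N of friction and stays where it is left. Its rubber face is at stage y = -0.140 + this value, so it reads 0.180 when it touches a carrier that is against the end stop. Starts at 0 to 0.03.
- clamp_outer (a point): The middle of the clamp block's outer (-y) face, the one to push on; its axes are those of the stage. The steel block is 89 mm along x, 34 mm along y with its rubber facing, and rises 30.5 mm above the plate; this point lies 15.5 mm above the plate at stage x = +10 mm.
- clamp_rubber (a point): The 4 mm thick black rubber facing on the clamp's +y side, 85 mm wide and 22 mm high; this point is the middle of its face, 15.5 mm above the plate. Fingers must not touch it.
- spare_mount: A loose black resin mount, 30 mm across and 16 mm high, standing on the stage's near left corner; origin under its centre. To be left alone.
- jar: A loose closed jar, 48 mm across and 65 mm high, standing on the bench near the stage (left of the end stop or beyond the fence); origin under its centre. To be left alone.
- eyepiece: A loose black microscope eyepiece, 36 mm across and 42 mm high, standing on the bench near the stage (left of the end stop or beyond the fence); origin under its centre. To be left alone.
Mind the look-alikes: they are no part of the job. Of the things like the part that bears carrier_center, leave any that is pink or yellow; of the rest the larger one is meant.

How it is judged:
By the outcome, as a careful person would: the job done as asked, in the order asked, and still so for the second after the job is handed in, with the robot touching nothing.
It also fails if it takes over 64 s, if anything falls off the work surface, if the arm or the gripper's body presses on something with over 40 N, if the wrist force passes 120 N, or if a joint passes its speed limit or range.

## Working session

There is one attempt and no reset: what is moved stays moved. The work goes in short steps, each a Python script; the robot and the scene stay as the last script left them, time stands still between calls to the robot, and variables do not carry over. Pictures are saved under pics/ and viewed, and the job is handed in when it is done.

```bash
mkdir -p pics; ls
python3 - <<'E'
from workcell import bot,hand,get_obs,vision
import cv2,numpy as np
np.set_printoptions(precision=4,suppress=True)
for n in("scene","top"):
    c=vision.read_camera(n); cv2.imwrite(f"pics/{n}0.png",cv2.cvtColor(c["frame"],cv2.COLOR_RGB2BGR)); print(n,c["intrinsics"],c["view"])
    np.savez(f"{n}.npz",K=c["intrinsics"],V=c["view"])
o=get_obs(); print(o, bot.tcp_to_tips)
E
```

```text
pics
scene [[386.8617   0.     282.549 ]
 [  0.     386.8617 209.2745]
 [  0.       0.       1.    ]] [[-0.6251  0.7805 -0.0021  0.2458]
 [ 0.6755  0.5397 -0.5024 -0.3549]
 [-0.391  -0.3155 -0.8647  0.9397]
 [ 0.      0.      0.      1.    ]]
top [[402.3017   0.     271.4663]
 [  0.     402.3017 212.5623]
 [  0.       0.       1.    ]] [[ 0.006  -0.9998 -0.0206  0.0786]
 [-0.9972 -0.0045 -0.0742  0.4889]
 [ 0.0741  0.021  -0.997   0.8694]
 [ 0.      0.      0.      1.    ]]
{'time_s': 0.1, 'joint_pos': array([-1.1924,  0.3536,  1.634 , -0.    ,  1.1552, -0.0024]), 'joint_vel': array([-0.0018, -0.0024, -0.0016, -0.0001,  0.0008, -0.0006]), 'joint_efforts': array([ -0.0019, -60.6359, -34.2825,  -0.0001,   0.0041,   0.    ]), 'position': array([ 0.2321, -0.5799,  0.2476]), 'orientation': array([-0.1339,  0.6948, -0.6939,  0.1337]), 'wrist_force': array([-0.2658,  0.6843,  0.0912]), 'ft_torque': array([ 0.0052, -0.082 , -0.0242]), 'gripper_width': 0.08529241253641553} 0.017
```

View pics/scene0.png

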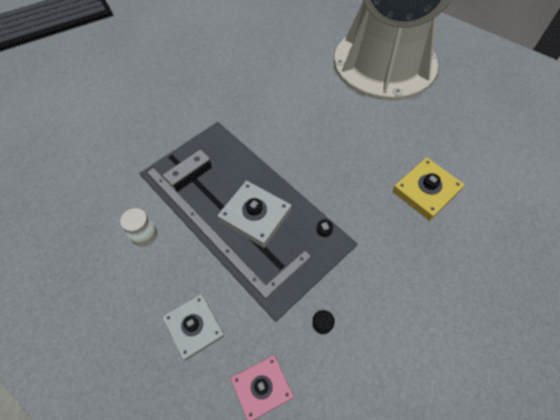

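View pics/top0.png

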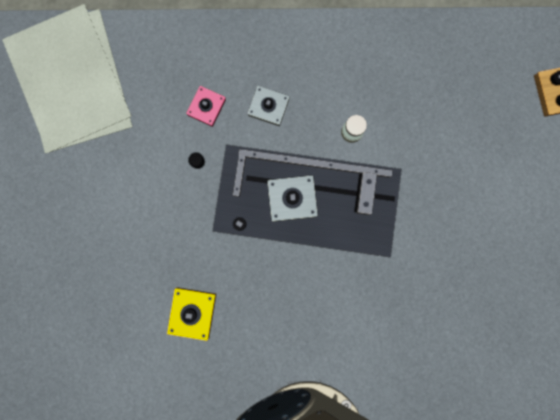

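The pictures show four carrier-like blocks in the top view: silver on the stage (293,198), a smaller silver one on the bench (268,105), pink (206,105) and yellow (191,314). The silver one on the stage is meant: it isn't pink or yellow, it is the larger silver one, and it lies on the stage. I'll confirm with a crop.

Run:
```python
import cv2
a=cv2.imread("pics/top0.png")[85:265,205:410]; cv2.imwrite("pics/topc.png",cv2.resize(a,None,fx=3.3,fy=3.3,interpolation=cv2.INTER_CUBIC))
a=cv2.imread("pics/scene0.png")[115:325,130:365]; cv2.imwrite("pics/scenec.png",cv2.resize(a,None,fx=2.8,fy=2.8,interpolation=cv2.INTER_CUBIC))
```

```text
(no output)
```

View pics/topc.png

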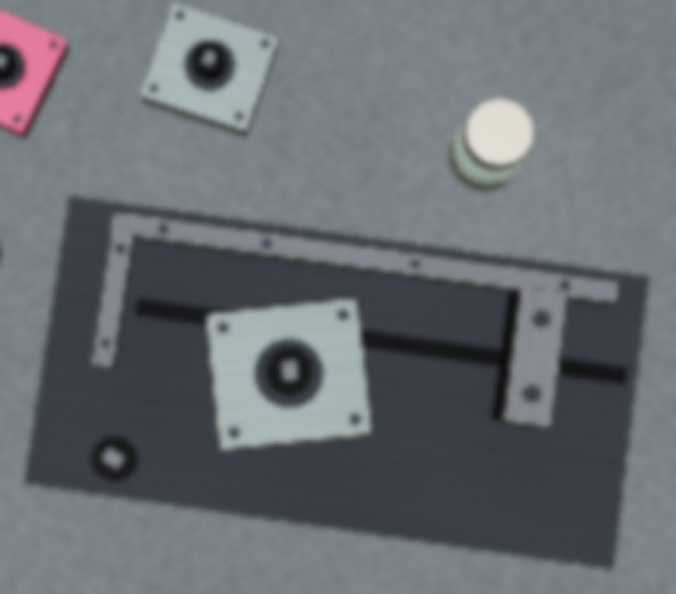

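View pics/scenec.png

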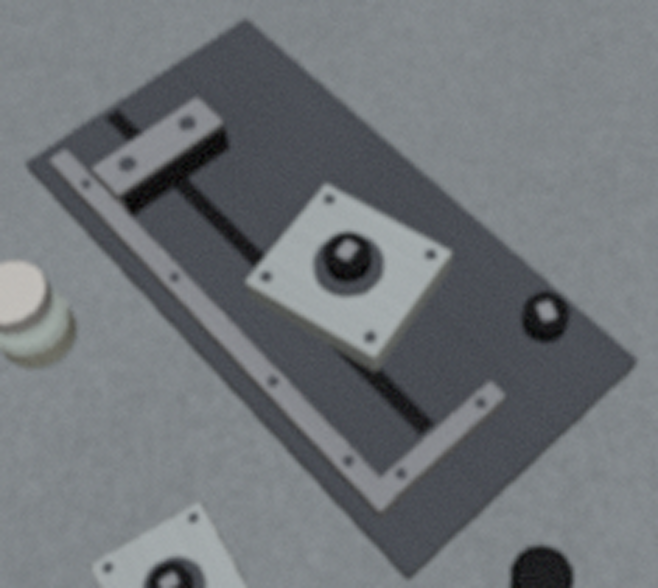

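The crop confirms it: the larger silver block is on the stage, and its counterpart beyond the fence is smaller. Next I'll fit the poses from both views.

```bash
cat > fit.py <<'E'
import numpy as np
from scipy.optimize import least_squares
C={n:np.load(n+".npz") for n in("top","scene")}
def proj(n,p):
    p=np.atleast_2d(p); q=p@C[n]["V"][:3,:3].T+C[n]["V"][:3,3]; uv=q@C[n]["K"].T
    return uv[:,:2]/uv[:,2:]
def T(x,y,a,p):
    p=np.asarray(p,float); c,s=np.cos(a),np.sin(a)
    return np.c_[x+c*p[:,0]-s*p[:,1],y+s*p[:,0]+c*p[:,1],p[:,2]]
E
cat > f1.py <<'E'
from fit import *
np.set_printoptions(precision=4,suppress=True)
def full(n,a):
    a=np.array(a,float)
    return (a+.5)/3.3-.5+[205,85] if n=="top" else (a+.5)/2.8-.5+[130,115]
P=[(.08,.19,.01),(.08,-.21,.01),(-.12,-.21,.01),(-.12,.19,.01)]
st={"top":full("top",[(70,197),(648,275),(613,568),(27,484),(133,237)]),"scene":full("scene",[(409,578),(27,163),(246,19),(635,362),(372,480)])}
SP=P+[(.055,.14,.028)]
h=.034
Q=[(.045,.05,h),(.045,-.05,h),(-.045,-.05,h),(-.045,.05,h)]
ca={"top":full("top",[(206,313),(356,299),(371,433),(221,450)]),"scene":full("scene",[(376,359),(246,282),(326,183),(452,253)])}
def fit(pts,obs,x0,ns):
    f=lambda x:np.concatenate([(proj(n,T(*x,pts))-obs[n]).ravel() for n in ns])
    r=least_squares(f,x0,loss="soft_l1"); return r.x,r.fun.reshape(-1,2)
for ns in(("top",),("scene",),("top","scene")):
    s,rs=fit(SP,st,[.55,0,0],ns); c,rc=fit(Q,ca,[.5,0,0],ns)
    d=c-s; a=s[2]; R=np.array([[np.cos(a),np.sin(a)],[-np.sin(a),np.cos(a)]])
    print(ns,"stage",s,"carrier",c,"rel",R@d[:2],d[2]); 
    print(np.abs(rs).max(),np.abs(rc).max())
np.save("poses.npy",np.array([s,c]))
cl={"top":full("top",[(566,292),(551,427)]),"scene":full("scene",[(92,163),(200,96)])}
for n in("top","scene"):
    g=lambda v:(proj(n,T(*s,[(.0545,v[0],.0405),(-.0345,v[0],.0405)]))-cl[n]).ravel()
    r=least_squares(g,[-.17]);print("clamp outer y",n,r.x,r.fun)
# jar / eyepiece / spare rough world from top image
from numpy.linalg import inv
def ray(n,uv,z):
    V=C[n]["V"];d=V[:3,:3].T@inv(C[n]["K"])@np.array([*uv,1]);o=-V[:3,:3].T@V[:3,3];return o+d*(z-o[2])/d[2]
print("jar",ray("top",full("top",(500,132)),.065),"spare",ray("top",full("top",(114,458)),.026),"eyep",ray("top",(196.5,160.5),.042))
E
python3 f1.py
```

```text
('top',) stage [ 0.5394  0.0094 -0.1347] carrier [0.5197 0.0363 0.1095] rel [-0.0231  0.024 ] 0.24416678165857952
0.8632361413998524 0.3643128992926563
('scene',) stage [ 0.5425  0.0113 -0.1439] carrier [0.5217 0.0388 0.1087] rel [-0.0245  0.0242] 0.25262756225342264
2.126523455237418 0.42588090484235863
('top', 'scene') stage [ 0.5412  0.0107 -0.1406] carrier [0.5207 0.0376 0.1099] rel [-0.024   0.0238] 0.2504372029860986
2.6440274536000743 1.1139535116054446
clamp outer y top [-0.1503] [ 0.4448 -0.3557 -0.3081 -0.5786]
clamp outer y scene [-0.149] [-0.4704  1.5578 -1.0217 -0.118 ]
jar [ 0.6727 -0.0982  0.065 ] spare [0.4638 0.1516 0.026 ] eyep [0.5999 0.2449 0.042 ]
```

```bash
cat > f2.py <<'E'
from fit import *
import cv2,sys
from scipy.ndimage import map_coordinates
np.set_printoptions(precision=4,suppress=True)
# edges: (p0,p1) in local frame ; search +-w px for strongest gradient along normal
def meas(img,n,pose,edges,w=3.5):
    out=[]
    for p0,p1 in edges:
        t=np.linspace(.08,.92,40)[:,None]; L=np.array(p0)*(1-t)+np.array(p1)*t
        uv=proj(n,T(*pose,L)); d=uv[-1]-uv[0]; d/=np.linalg.norm(d); nn=np.array([-d[1],d[0]])
        s=np.arange(-w,w+.01,.1); X=uv[:,None]+s[None,:,None]*nn
        v=map_coordinates(img,[X[...,1],X[...,0]],order=1); g=np.abs(np.gradient(v,axis=1))
        k=g.argmax(1); ok=(g.max(1)>.4)&(k>3)&(k<len(s)-4)
        # centroid near peak
        for i in np.where(ok)[0]:
            j=slice(max(k[i]-8,0),k[i]+9); c=(s[j]*g[i,j]).sum()/g[i,j].sum(); out.append((n,L[i],uv[i]+c*nn,nn))
    return out
def refine(imgs,pose,edges,it=6):
    for k in range(it):
        m=[q for n in imgs for q in meas(imgs[n],n,pose,edges[n],3.5 if k<2 else 2)]
        def f(x):
            r=[]
            for n in imgs:
                mm=[q for q in m if q[0]==n]
                if mm:
                    L=np.array([q[1] for q in mm]);U=np.array([q[2] for q in mm]);N=np.array([q[3] for q in mm]); r.append(((proj(n,T(*x,L))-U)*N).sum(1))
            return np.concatenate(r)
        r=least_squares(f,pose,loss="soft_l1",f_scale=.3); pose=r.x
    return pose,np.sqrt(np.mean(r.fun**2)),len(r.fun)
def loop(P): return [(P[i],P[(i+1)%4]) for i in range(4)]
P=[(.08,.19,.01),(.08,-.21,.01),(-.12,-.21,.01),(-.12,.19,.01)]
h=.034
Q=[(.045,.05,h),(.045,-.05,h),(-.045,-.05,h),(-.045,.05,h)]
S=loop(P); D=loop(Q)
def rel(s,c):
    a=s[2];R=np.array([[np.cos(a),np.sin(a)],[-np.sin(a),np.cos(a)]]);return np.r_[R@(c-s)[:2],c[2]-a]
if __name__=="__main__":
    p=np.load("poses.npy"); I={n:cv2.imread(f"pics/{n}0.png",0).astype(float) for n in("top","scene")}
    for ns in(("top",),("scene",),("top","scene")):
        J={n:I[n] for n in ns}
        s,e,k=refine(J,p[0],dict.fromkeys(ns,S)); c,e2,k2=refine(J,p[1],dict.fromkeys(ns,D))
        print(ns,s,e,k,c,e2,k2,"rel",rel(s,c))
    np.save("poses2.npy",np.array([s,c]))
E
python3 f2.py
```

```text
('top',) [ 0.5396  0.01   -0.1389] 0.27943056934099575 160 [0.5199 0.0362 0.1108] 0.2115420163765079 160 rel [-0.0231  0.0232  0.2497]
('scene',) [ 0.5424  0.0121 -0.1401] 0.2191278175887558 160 [0.5218 0.0377 0.1094] 0.27182515805038976 160 rel [-0.0241  0.0225  0.2496]
('top', 'scene') [ 0.5414  0.0113 -0.1407] 0.6555765695129896 318 [0.5209 0.0371 0.1079] 0.45947289316781004 320 rel [-0.0239  0.0226  0.2486]
```

Both views agree. The stage is at about (0.541, 0.011) with yaw -0.14. The carrier is at stage (-23.5, +23) mm, yawed +0.25, so its -y corner leads. The clamp's outer face is at y ≈ -0.150 (joint ≈ 0.024). Next I'll close the fingers and go above the carrier's near side.

```bash
cat > h.py <<'E'
from workcell import bot,hand,kinematics,get_obs,vision
import numpy as np, cv2
from scipy.spatial.transform import Rotation as Rn
np.set_printoptions(precision=4,suppress=True)
S=np.array([.5412,.0112,-.140]); a=S[2]; ex=np.array([np.cos(a),np.sin(a),0]); ey=np.array([-np.sin(a),np.cos(a),0])
def W(x,y,z): return np.array([S[0],S[1],0])+x*ex+y*ey+[0,0,z]
def ori(jaw):
    y=np.array([0,0,-1.]); z=np.array(jaw); return Rn.from_matrix(np.c_[np.cross(y,z),y,z]).as_quat()
def st():
    o=get_obs(); d=o["position"]-[S[0],S[1],0]; f=o["wrist_force"]
    return o["time_s"],np.array([d@ex,d@ey,d[2]]),np.array([f@ex,f@ey,f[2]])
def snap(t):
    for n in("top","scene"):
        c=vision.read_camera(n); cv2.imwrite(f"pics/{n}{t}.png",cv2.cvtColor(c["frame"],cv2.COLOR_RGB2BGR))
ZT=.0235+.017
E
python3 - <<'E'
from h import *
for nm,j in(("y",ey),("-y",-ey),("x",ex),("-x",-ex)):
    for p in((-.11,.029,.1),(-.04,.03,ZT),(.01,-.19,.1),(.01,-.0,ZT)):
        print(nm,p,kinematics.solve_ik(W(*p),ori(j)))
hand.move_gripper(0.0); print(get_obs()["gripper_width"],bot.tcp_to_tips,st())
E
```

```text
y (-0.11, 0.029, 0.1) [ 0.1226  0.2888  2.1424 -0.      0.7104 -1.3082]
y (-0.04, 0.03, 0.0405) [ 0.0887  0.4777  2.0275 -0.      0.6364 -1.3421]
y (0.01, -0.19, 0.1) [-0.3304  0.4317  1.9033 -0.      0.8066 -1.7612]
y (0.01, -0.0, 0.0405) [ 0.0151  0.5233  1.9336 -0.      0.6847 -1.4157]
-y (-0.11, 0.029, 0.1) [ 0.1226  0.2888  2.1424 -0.      0.7104  1.8334]
-y (-0.04, 0.03, 0.0405) [ 0.0887  0.4777  2.0275 -0.      0.6364  1.7995]
-y (0.01, -0.19, 0.1) [-0.3304  0.4317  1.9033 -0.      0.8066  1.3804]
-y (0.01, -0.0, 0.0405) [ 0.0151  0.5233  1.9336 -0.      0.6847  1.7259]
x (-0.11, 0.029, 0.1) [ 0.1226  0.2888  2.1424 -0.      0.7104  0.2626]
x (-0.04, 0.03, 0.0405) [ 0.0887  0.4777  2.0275 -0.      0.6364  0.2287]
x (0.01, -0.19, 0.1) [-0.3304  0.4317  1.9033 -0.      0.8066 -0.1904]
x (0.01, -0.0, 0.0405) [ 0.0151  0.5233  1.9336 -0.      0.6847  0.1551]
-x (-0.11, 0.029, 0.1) [ 0.1226  0.2888  2.1424 -0.      0.7104 -2.879 ]
-x (-0.04, 0.03, 0.0405) [ 0.0887  0.4777  2.0275 -0.      0.6364 -2.9129]
-x (0.01, -0.19, 0.1) [-0.3304  0.4317  1.9033 -0.      0.8066  2.9512]
-x (0.01, -0.0, 0.0405) [ 0.0151  0.5233  1.9336 -0.      0.6847 -2.9865]
-3.8454744958416604e-05 0.017 (0.8667, array([-0.2233, -0.6288,  0.2483]), array([-0.1209,  0.2307, -0.1674]))
```

Run:
```python
from h import *
q=ori(ey); y=.030
bot.reach(W(-.112,y,.13),q)
bot.servo_line(W(-.112,y,ZT),velocity=.12); print(*st())
bot.servo_line(W(-.095,y,ZT),velocity=.08); f0=st()[2]; print(*st())
x=-.095
while x<-.052:
    x+=.004; bot.servo_line(W(x,y,ZT),velocity=.04); s=st(); print("%.2f"%s[0],"%.4f"%x,s[1],s[2]-f0)
    if abs((s[2]-f0)[0])>12: break
```

```text
4.1667 [-0.1116  0.03    0.0409] [-0.0724  0.099   0.2313]
4.5333 [-0.094   0.0301  0.0409] [0.1046 0.2877 0.0731]
4.78 -0.0910 [-0.0909  0.03    0.0405] [ 0.5576 -0.218   0.1149]
5.03 -0.0870 [-0.0868  0.03    0.0405] [-0.914   0.1138  0.339 ]
5.28 -0.0830 [-0.0829  0.03    0.0404] [-0.5828 -0.2312  0.28  ]
5.53 -0.0790 [-0.0792  0.0299  0.0404] [-2.8044 -0.0891  1.0177]
5.78 -0.0750 [-0.0747  0.03    0.0405] [-1.6809 -0.1742 -0.5066]
6.03 -0.0710 [-0.0704  0.0301  0.0405] [-0.2193  0.4373 -0.3875]
6.28 -0.0670 [-0.0665  0.0301  0.0406] [-1.3733  0.6025 -0.7213]
6.53 -0.0630 [-0.0626  0.0301  0.0405] [-1.7997 -0.2683 -0.6639]
6.78 -0.0590 [-0.0586  0.03    0.0405] [-1.6614 -0.5659 -0.7627]
7.03 -0.0550 [-0.0553  0.03    0.0404] [-4.694   0.9322  1.6134]
7.28 -0.0510 [-0.0546  0.0296  0.0399] [-14.6764   2.2279   8.3235]
```

Run:
```python
from h import *
snap("1")
a=cv2.imread("pics/top1.png")[125:255,205:410]; b=cv2.imread("pics/scene1.png")[115:325,130:365]
cv2.imwrite("pics/c1.png",np.vstack([cv2.resize(a,(460,292),interpolation=3),cv2.resize(b,(460,308*460//460),interpolation=3)]))
```

```text
(no output)
```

View pics/c1.png

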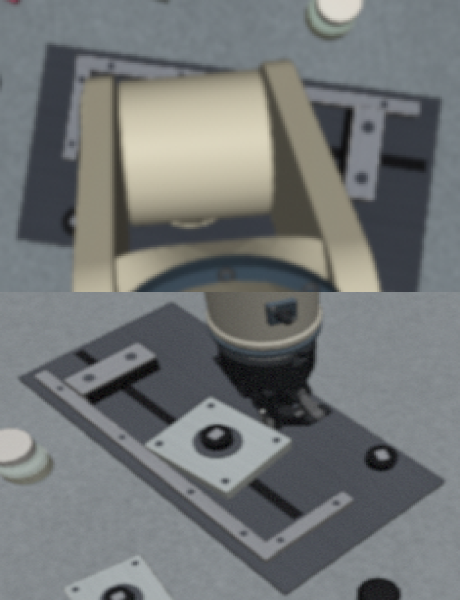

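```bash
cat > m.py <<'E'
from f2 import *
import sys
t=sys.argv[1]; ns=sys.argv[2].split(","); g=[float(v) for v in sys.argv[3:6]] # rel guess
p=np.load("poses2.npy")
sfit={"top":np.array([.5396,.0100,-.1389]),"scene":np.array([.5424,.0121,-.1401])}
for n in ns:
    s=sfit[n]; I={n:cv2.imread(f"pics/{n}{t}.png",0).astype(float)}
    x,y=T(*s,[(g[0],g[1],0)])[0][:2]; E=D if len(sys.argv)<7 else [D[int(k)] for k in sys.argv[6]]
    c,e,k=refine(I,np.array([x,y,g[2]+s[2]]),{n:E}); r=rel(s,c)
    print(n,"rel",r,e,k,"corner x +y,-y",T(*r,[(.045,.05,0),(.045,-.05,0)])[:,:2].ravel())
E
python3 m.py 1 scene -.005 .02 .15 012; python3 m.py 1 scene -.01 .02 .2 012
```

```text
scene rel [-0.0099  0.0156  0.1386] 0.5690098913906323 72 corner x +y,-y [ 0.0278  0.0713  0.0416 -0.0278]
scene rel [-0.0099  0.0155  0.1355] 0.6083704871886938 73 corner x +y,-y [ 0.0279  0.0712  0.0414 -0.0279]
```

Run:
```python
from f2 import *
im=cv2.imread("pics/scene1.png"); k=4
s=np.array([.5424,.0121,-.1401])
x0,y0=185,165
b=cv2.resize(im[y0:y0+140,x0:x0+190],None,fx=k,fy=k,interpolation=3)
def dr(P,pose,col):
    u=(proj("scene",T(*pose,P))-[x0,y0]+.5)*k-.5; cv2.polylines(b,[np.round(u).astype(int)],True,col,1,cv2.LINE_AA)
r=[-.0099,.0156,.1386]; c=T(*s,[(r[0],r[1],0)])[0]
dr(Q,(c[0],c[1],r[2]+s[2]),(0,0,255)); dr([(.055,.14,.028),(.055,-.17,.028)],s,(0,255,0)); dr([(.055,.14,.010),(.055,-.17,.010)],s,(255,0,0))
cv2.imwrite("pics/o1.png",b)
```

```text
(no output)
```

View pics/o1.png

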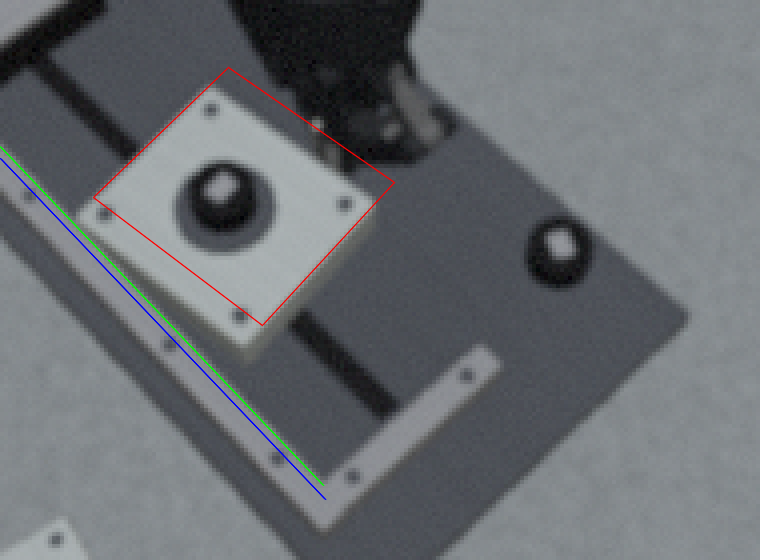

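```bash
cat > cf.py <<'E'
from f2 import *
def cfit(cr,x0,y0,k,n="scene",s=np.array([.5424,.0121,-.1401])):
    u=(np.array(cr,float)+.5)/k-.5+[x0,y0]
    f=lambda x:(proj(n,T(*x,[Q[0],Q[1],Q[2],Q[3]]))-u).ravel()
    r=least_squares(f,[.53,.03,.0],loss="soft_l1"); R=rel(s,r.x); print(n,R,r.fun.round(2),"corners",T(*R,[(.045,.05,0),(.045,-.05,0)])[:,:2].ravel()); return R
if __name__=="__main__": cfit([(245,348),(75,213),(213,87),(377,203)],185,165,4);
E
python3 cf.py; python3 m.py 1 scene .003 .018 .2 012
```

```text
scene [0.0022 0.0182 0.13  ] [-0.47 -0.19  0.07  0.76 -0.01 -0.58  0.42  0.04] corners [ 0.0404  0.0736  0.0533 -0.0255]
scene rel [0.0031 0.0173 0.1381] 0.23924417900181752 120 corner x +y,-y [ 0.0407  0.073   0.0545 -0.026 ]
```

The scene view shows the carrier's -y corner against the fence, still yawed by about 0.14 rad. The push has stalled at 15 N. I'll back off, move the contact toward the +y end for a longer lever arm, set the tips a little lower, and follow the rotation.

```bash
python3 - <<'E'
from h import *
q=ori(ey); y=.050; x=-.068; Z=ZT-.005
bot.servo_line(W(-.072,.030,ZT),velocity=.06); f0=st()[2]
bot.servo_line(W(-.072,y,Z),velocity=.06);print(*st())
x=-.072
while x<-.044:
    x+=.002
    if x>-.060: y+=.0015
    y=min(y,.056)
    bot.servo_line(W(x,y,Z),velocity=.02); s=st(); print("%.2f"%s[0],"%.4f"%x,s[1],s[2]-f0)
    if abs((s[2]-f0)[0])>14: break
snap("2")
b=cv2.imread("pics/scene2.png")[165:305,185:375]
cv2.imwrite("pics/o2.png",cv2.resize(b,None,fx=4,fy=4,interpolation=3))
E
python3 m.py 2 scene .008 .02 .04 012
```

```text
8.375 [-0.0721  0.0504  0.0353] [-0.1526  0.7496 -0.7077]
8.62 -0.0700 [-0.0698  0.0499  0.0356] [ 0.8425 -1.4051  0.2142]
8.88 -0.0680 [-0.0678  0.0499  0.0355] [1.3508 0.0045 0.6362]
9.12 -0.0660 [-0.0658  0.05    0.0356] [ 1.4684 -1.1382  0.3685]
9.38 -0.0640 [-0.0639  0.05    0.0355] [ 1.0554 -0.8603  0.1163]
9.62 -0.0620 [-0.0618  0.05    0.0355] [0.3551 0.0932 0.7874]
9.90 -0.0600 [-0.0599  0.0516  0.0355] [-0.3741 -0.919   1.1484]
10.18 -0.0580 [-0.058   0.0531  0.0354] [ 1.5735 -0.0451  0.6905]
10.45 -0.0560 [-0.0562  0.0545  0.0355] [-1.2414 -0.1687  2.0302]
10.72 -0.0540 [-0.0538  0.0562  0.0355] [-0.7007  0.0813 -0.1154]
10.97 -0.0520 [-0.0517  0.0561  0.0355] [-0.2631 -0.0298 -0.2566]
11.22 -0.0500 [-0.0499  0.0561  0.0355] [-1.6711  0.871   1.1187]
11.47 -0.0480 [-0.0481  0.056   0.0355] [-2.5219  1.1342  0.2419]
11.72 -0.0460 [-0.046   0.056   0.0355] [-1.2392  3.2708  0.1518]
11.97 -0.0440 [-0.046   0.0558  0.0353] [-8.713   3.0602  6.0229]
scene rel [0.0086 0.0152 0.0007] 0.20027785936506926 120 corner x +y,-y [ 0.0535  0.0652  0.0536 -0.0348]
```

View pics/o2.png

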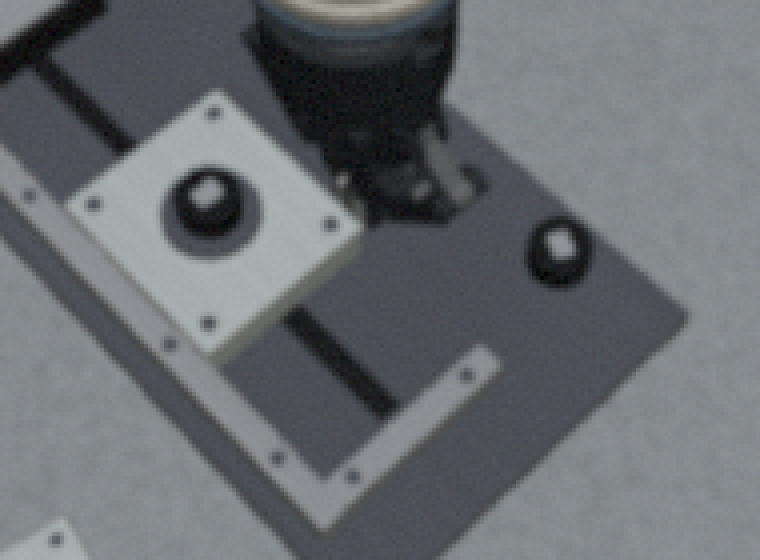

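The carrier is now square to the fence (yaw 0.0007 rad), and both far corners measure x ≈ 0.0535. I'll seat it with one press near the middle, then go round to the clamp's outer side.

```bash
python3 - <<'E'
from h import *
y=.012; Z=ZT-.005
bot.servo_line(W(-.058,.056,Z),velocity=.05); bot.servo_line(W(-.058,y,Z),velocity=.08); f0=st()[2]
for x in(-.050,-.048,-.0465,-.045,-.044,-.043,-.042):
    bot.servo_line(W(x,y,Z),velocity=.03); s=st(); print("%.2f"%s[0],"%.4f"%x,s[1],s[2]-f0)
    if abs((s[2]-f0)[0])>9: break
bot.servo_line(W(-.065,y,Z),velocity=.06); bot.servo_line(W(-.075,y,.12),velocity=.15)
# behind clamp: jaw along stage x
bot.reach(W(.01,-.19,.12),ori(ex)); print(*st())
snap("3")
E
python3 m.py 3 scene .0086 .015 0;python3 m.py 3 top .0086 .015 0
python3 - <<'E'
import cv2,numpy as np
a=cv2.imread("pics/top3.png")[125:265,205:410];b=cv2.imread("pics/scene3.png")[115:325,130:365]
cv2.imwrite("pics/c3.png",np.vstack([cv2.resize(a,(430,293),interpolation=3),cv2.resize(b,(430,306),interpolation=3)]))
E
```

```text
13.62 -0.0500 [-0.0498  0.0122  0.0355] [1.3129 0.2175 0.806 ]
13.88 -0.0480 [-0.0479  0.012   0.0355] [ 1.1038 -1.2728 -0.6095]
14.12 -0.0465 [-0.0464  0.012   0.0355] [ 1.3846  0.2232 -0.2399]
14.38 -0.0450 [-0.046   0.0119  0.0353] [-3.6094 -0.6318  3.3495]
14.62 -0.0440 [-0.0459  0.0118  0.0352] [-7.313   0.8364  5.8411]
14.88 -0.0430 [-0.0459  0.0118  0.0351] [-9.998   2.1524  8.0359]
17.1917 [ 0.0094 -0.1895  0.1192] [0.5697 0.0135 0.8305]
scene rel [0.0086 0.0157 0.0006] 0.26124475259481134 160 corner x +y,-y [ 0.0536  0.0657  0.0537 -0.0343]
top rel [ 0.0099  0.0166 -0.0008] 0.2464602313400785 158 corner x +y,-y [ 0.0549  0.0666  0.0548 -0.0334]
```

View pics/c3.png

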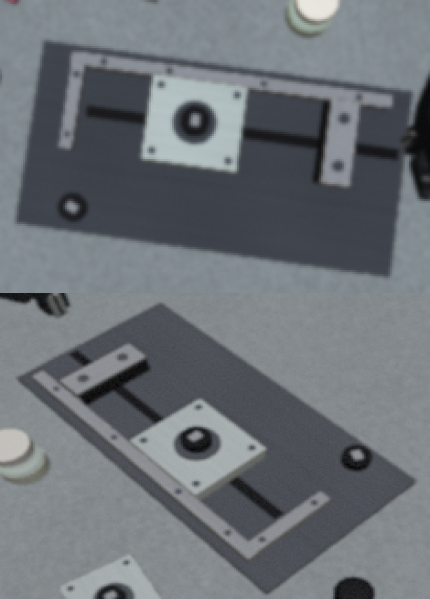

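```bash
python3 - <<'E'
from h import *
Z=ZT-.004; X=.010
bot.servo_line(W(X,-.19,Z),velocity=.12); f0=st()[2]; print(*st())
def go(y,v):
    bot.servo_line(W(X,y,Z),velocity=v); s=st(); print("%.2f"%s[0],"%.4f"%y,s[1],s[2]-f0); return abs((s[2]-f0)[1])
go(-.164,.06);go(-.155,.03);go(-.12,.04);go(-.09,.04);go(-.07,.02);go(-.045,.025);go(-.02,.025)
snap("4")
y=-.02
while y<.006:
    y+=.002
    if go(y,.02)>14: break
E
python3 m.py 4 scene .0086 .07 0
```

```text
18.1333 [ 0.0104 -0.19    0.037 ] [ 0.6463 -0.6542 -0.464 ]
18.72 -0.1640 [ 0.0101 -0.1637  0.0366] [-0.4883  0.2142  0.1404]
19.17 -0.1550 [ 0.0099 -0.1548  0.0365] [-0.075   0.6737  0.3701]
20.19 -0.1200 [ 0.0102 -0.1198  0.0366] [-0.4172  0.3127  0.5478]
21.09 -0.0900 [ 0.0098 -0.0898  0.0364] [-0.4239  0.2357 -0.3248]
22.24 -0.0700 [ 0.0099 -0.07    0.0364] [-1.0463 -4.8006 -0.3034]
23.39 -0.0450 [ 0.0099 -0.045   0.0365] [-1.0409 -3.8241  0.1293]
24.54 -0.0200 [ 0.0098 -0.02    0.0365] [ 0.6883 -3.909   0.4015]
24.89 -0.0180 [ 0.0098 -0.018   0.0365] [-1.2638 -4.125   0.9292]
25.14 -0.0160 [ 0.0099 -0.016   0.0365] [-0.5556 -4.398   0.8054]
25.39 -0.0140 [ 0.0098 -0.014   0.0364] [-1.3709 -4.4108  0.7524]
25.64 -0.0120 [ 0.0098 -0.012   0.0364] [-0.5906 -4.1927  0.4467]
25.89 -0.0100 [ 0.0098 -0.01    0.0364] [-1.7682 -4.0896  0.1391]
26.14 -0.0080 [ 0.0099 -0.008   0.0364] [-2.1902 -4.9027 -0.2277]
26.39 -0.0060 [ 0.0098 -0.006   0.0365] [-1.3035 -4.6659 -0.4581]
26.64 -0.0040 [ 0.0098 -0.0053  0.0365] [ -0.8997 -14.645    1.7397]
scene rel [0.0087 0.0743 0.001 ] 0.23993547792484182 160 corner x +y,-y [0.0536 0.1243 0.0537 0.0243]
```

Contact with the end stop came at finger y ≈ -0.0053, close to the -0.005 I predicted. Next I'll retract and check.

```bash
python3 - <<'E'
from h import *
Z=ZT-.004; X=.010
bot.servo_line(W(X,-.003,Z),velocity=.02); print(*st())
bot.servo_line(W(X,-.045,Z),velocity=.06); bot.servo_line(W(X,-.06,.14),velocity=.15)
bot.reach(W(-.02,-.26,.2),ori(ex)); print(*st())
snap("5")
a=cv2.imread("pics/top5.png")[125:265,205:410];b=cv2.imread("pics/scene5.png")[115:325,130:365]
cv2.imwrite("pics/c5.png",np.vstack([cv2.resize(a,(430,293),interpolation=3),cv2.resize(b,(430,306),interpolation=3)]))
E
python3 m.py 5 scene .0086 .09 0;python3 m.py 5 top .0099 .09 0
python3 - <<'E'
import cv2
b=cv2.imread("pics/scene5.png")[175:305,195:345];cv2.imwrite("pics/d5.png",cv2.resize(b,None,fx=4.5,fy=4.5,interpolation=3))
E
```

```text
26.8917 [ 0.0098 -0.0052  0.0365] [  0.9583 -21.5066   1.3996]
29.4417 [-0.0202 -0.2592  0.1991] [-0.0372  0.3181 -0.6675]
scene rel [0.0087 0.0885 0.0008] 0.17671867052920326 160 corner x +y,-y [0.0537 0.1386 0.0538 0.0386]
top rel [0.0099 0.09   0.004 ] 0.3612867052093216 160 corner x +y,-y [0.0547 0.1402 0.0551 0.0402]
```

View pics/c5.png

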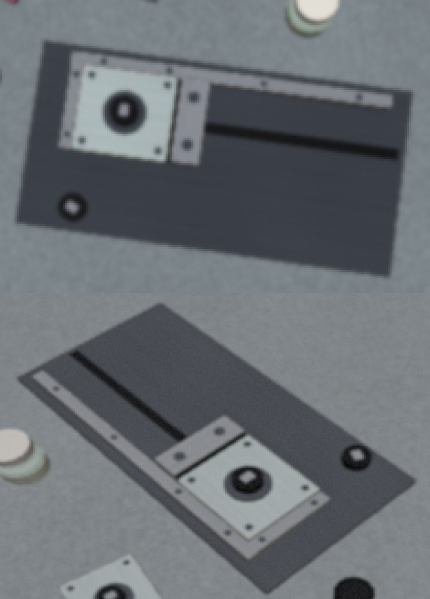

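View pics/d5.png

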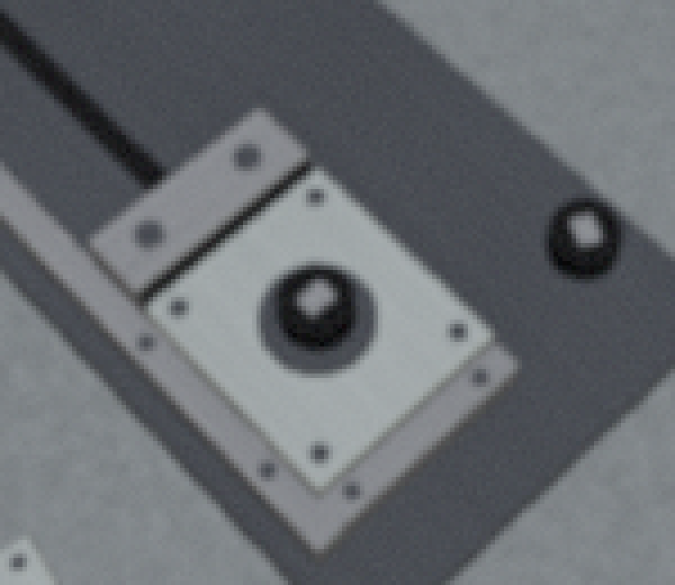

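```bash
python3 -c "
from h import *
from workcell import hand_in
print(*st()); hand_in()"
```

```text
29.5417 [-0.02   -0.2585  0.1991] [0.0549 0.3269 0.7429]
the job is handed in; nothing more can be done
```

I pushed the carrier flat against the back fence and then pushed the clamp's outer face until the carrier was stopped between the end stop and the clamp. I handed the job in at about 29.5 s, with the arm clear of everything. I used only the closed fingertips; nothing was gripped or lifted.

- **Carrier push:** The first push stalled at about 15 N, with one corner against the fence and the carrier still turned by 0.14 rad. I backed off, pushed nearer the end-stop side until it was square, and then gave it one press near the middle, about 10 N.
- **Clamp push:** Resistance stayed at about 4–5 N while the carrier slid. It rose to 21.5 N once the end stop was reached, with the finger where a fully home carrier predicts.
- **Final position:** The top camera puts the carrier at stage (9.9, 90.0) mm, against a target of (10, 90). The scene camera reads (8.7, 88.5) mm. The 1.3–1.5 mm difference is within the stated calibration error of about 2 mm; in x the scene camera read low by the same amount throughout.
- **Alignment:** The scene camera gives a yaw of 0.001 rad. The top camera reads 0.004 rad, with a noisier fit. The pictures show no gap at the fence, the end stop or the clamp.
- **Other things:** The spare mount, jar and eyepiece look unmoved in the last pictures; I judged that by eye and did not measure it.
- **Unexplained reading:** Early in the clamp stroke the wrist force read almost zero when stopped, although the clamp should resist with about 3 N. The pictures show the clamp moved as intended, so I took no action.

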